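Close and lock the filter cover of a bench vacuum pump

ROBOT

A 6-joint arm with a two-finger parallel gripper is mounted at the origin on a cart in front of the work surface, level with it; the furniture and walls round the work are solid. World frame = base frame: x ahead of the robot, y to its left, z up, the work surface at z = 0. Lengths are in m, angles in rad, forces in N, time in s.
With the tool pointing down it reaches from about 0.3 to 0.775 m from the base axis. Payload 14.6 kg.
Tool frame: the origin (TCP) lies on the centre line of the jaws, within the pads' length; the fingertips stand 19 mm ahead of it and the grasp point (between the pads) is the TCP; y points along the fingers, x is the direction in which the jaws open and shut, and the axes are right-handed (so a half turn about y gives the same grasp; the last joint's range is limited). The gripper opens to 94 mm and grips with 3 to 60 N. Pads are 16 mm wide; open, the fingers measure 119 mm over their backs; the gripper's body (75 mm by 177 mm) begins 78 mm behind the grasp point.
Start: joints at [1.201, 0.3, 1.521, -0, 1.321, -0.067], TCP at [0.164, 0.525, 0.224] pointing down, gripper open.
Joint ranges: [-3.03, 3.03], [-0.79, 2.21], [0.23, 2.52], [-1.04, 4.18], [0, 3.07], [-2.55, 2.55]. Speed limits (rad/s): [2.22, 2.22, 2.57, 3.14, 3.14, 3.14].

INTERFACE

Orientations are given as [roll, pitch, yaw] about the fixed x, y, z axes, in that order (R = Rz(yaw) Ry(pitch) Rx(roll)).
In Python, from station import ctrl, optics gives the robot as it stands.
- The arm moves only by the tool jog_arm, never from a script. Its argument "targets" is a list of rows, each a list of 3 entries, a list of its own where there are three numbers: the finger opening in cm, from 0 to 9.4, then the shift along the tool's x, y, z in cm, then the turn about the tool's y in rad. A call has 1 to 10 rows; each row is the pose to reach, as a shift and turn from the pose commanded when the call began, along the tool's axes at that moment; what a row does not reach only later rows make up. A row lasts 1/10 s, in which the tool goes at most 50 mm and 8.59 degrees, less where a joint would pass 70% of its speed; a pose out of reach is approached as far as the arm can. A call with a gripper value outside its range is refused whole. The fingers move at their own pace and stop on an object; "grip_force" is the grip in N (left out, the last holds). Time passes only in rows, so rows that repeat a pose let the fingers close. It gives the time, the measured TCP pose, the force and the opening at its end, in the units of the state.
- ctrl.get_obs(): the state, without advancing time (a new reading comes with each control period).
- optics.camera(name): name is "scene" or "top"; returns a dict with "img" (420x560x3 uint8, red, green, blue), "range_z" (420x560 float32, m along the optical axis (not along the pixel's ray), 0 where there is no reading), "camera_matrix" (3x3 intrinsics, pixels), "k1" (the pictures are not rectified: a ray, as slopes to the right and down, at radius r is drawn at 1 + k1 r^2 times it, then the intrinsics apply), "world_to_cam" (4x4, takes a point from world to camera coordinates). Camera axes: x right, y up, looking along -z (the intrinsics and any distortion apply to the point x, -y, -z); pixel columns grow to the right and rows downward; lengths in m; the calibration is good to about 2 mm. A picture is of the moment at which its call begins.
- ctrl.hand_in(): hands the job in, once; it reports no verdict.
The state is a dict: "time_s": time; "qpos": joint angles; "joint_vel": joint speeds; "tau": joint torques, N m; "ee_pos": TCP position; "eef_rot": TCP orientation; "force": force on the tool from outside, world axes, zero at the start; "moment": the same for the moment, N m; "grip_width": finger opening in m.
Only numpy, scipy, OpenCV 4.12 (cv2) and the standard library are available. Lean on these libraries where they do the work, as an engineer would, in place of code of your own. Each camera call takes 0.05 s, during which the arm holds its last target. There are 200 camera calls.

TASK

The vacuum pump's filter has just been changed and its white top cover stands ajar. Push the cover down, then lock it with both of its round quarter-turn fasteners: set a fingertip in the slot of each, press it down and turn it clockwise as far as it goes, so that the cover ends flush and held by both. Only push and turn with the fingers: pick nothing up and leave the things standing about where they are.

Things in the scene. Friction and masses are not known exactly. Their poses are not given: they have to be found in the camera images.
- pump: bench vacuum pump, fixed: grey case 210 deep (x), 300 wide (y), rim 100 high (mm); origin at the centre of its underside; x to its back, y to the left of someone facing its front, z up. Its front, with a round gauge and two brass hose barbs, looks toward the robot. A rear deck behind the hinge is 105 mm high
- cover (a joint): opening angle of the white top cover, a plate 172 mm front to back, 298 wide, 5 thick. 0 = home on the rim, its top 105 mm above the worktop; larger = front edge higher. Hinge along pump y at pump frame x 0.070, z 0.1025 m. Starts at 0.22 to 0.42, stays where left down to 0.07 (stiff hinge, 1 to 3 N at the front edge); below that the bumper lifts it back to 0.07 unless held or locked
- cover_edge (a point): point on the cover's top face, 160 mm from the hinge, 14 mm behind the middle of its front edge; bare plate about 85 mm wide around it, between the two fastener heads. Own x and y lie in the face, y to the left
- bumper (a joint): height in m of the rubber-tipped spring bumper under the middle of the cover's front edge, 158 mm in front of the hinge: 0 = pressed in by the closed cover, 0.011 = fully out. It pushes up with 5 to 8 N, so pressing the cover home takes about 8 to 12 N at its front or on a fastener
- latch_left (a joint): head angle of the left fastener (seen facing the pump's front): 0 = unlocked, slot parallel to the cover's front edge; grows clockwise seen from above; 1.571 = locked, at its stop, slot pointing at the front edge. Starts at 0 to 0.35, stays where left, drag 0.04 N m. Blocked near 0.44 until the cover is pressed to an angle under 0.035 (head within 4 mm of home); then its cam draws the cover home (about 0.15 N m) and holds it
- latch_right (a joint): head angle of the right fastener (seen facing the pump's front): 0 = unlocked, slot parallel to the cover's front edge; grows clockwise seen from above; 1.571 = locked, at its stop, slot pointing at the front edge. Starts at 0 to 0.35, stays where left, drag 0.04 N m. Blocked near 0.44 until the cover is pressed to an angle under 0.035 (head within 4 mm of home); then its cam draws the cover home (about 0.15 N m) and holds it
- latch_left_slot (a point): centre of the slot's floor, on the turning axis of the left fastener: plain metal disc 75 mm across, top 7 mm above the cover, with one finger slot 28 wide, 60 long, 15 deep (mm), dark floor, closed ends; floor 8 mm below the cover's top. Own y along the slot, z up the axis; turns with the head, swings with the cover. Cover home: at pump frame x -0.056, y 0.082, z 0.097 m
- latch_right_slot (a point): centre of the slot's floor, on the turning axis of the right fastener: plain metal disc 75 mm across, top 7 mm above the cover, with one finger slot 28 wide, 60 long, 15 deep (mm), dark floor, closed ends; floor 8 mm below the cover's top. Own y along the slot, z up the axis; turns with the head, swings with the cover. Cover home: at pump frame x -0.056, y -0.082, z 0.097 m
- used_filter: the used filter cartridge: upright off-white pleated cylinder, 53 mm across, 111 mm tall, loose beside the pump's left side; origin at the centre of its underside
- slide_box: small carton of slides 62x85x34 mm, loose beside the pump's right side; origin at the centre of its underside
- tweezers: steel tweezers 118 mm long lying in front of the pump; origin at the centre of their underside
- timer: flat bench timer 70x64x16 mm lying in front of the pump; origin at the centre of its underside
- parts_box: small purple parts box with an open clear lid, 54x51x71 mm, to the right behind; origin at the centre of its underside
- waste_jar: screw-cap jar 70 mm across, 90 mm tall, to the left behind; origin at the centre of its underside
- marker: marker pen 135 mm long lying on the open notebook at the far left; origin at the centre of its underside

How it is judged:
On the way, in this order (a step that is already met when the one before it is completed fails the run):
1. the cover has been pushed down onto its bumper (value of joint cover below 0.09 rad), for 0.1 s.
2. a first fastener is locked, with the cover home (value of joint cover below 0.02 rad and value of joint any of latch_left, latch_right above 1.4 rad), for 0.2 s.
At the end, for the whole second after the job is handed in: the cover is home (opening angle below 0.015 rad, about 2.5 mm at its front edge), both fasteners are turned clockwise to the locked stop (beyond 1.40 of 1.571 rad) and at rest, and the cams hold the cover down with nothing touching it (value of joint cover below 0.015 rad and value of joint each of latch_left, latch_right above 1.4 rad and velocity of joint each of latch_left, latch_right below 0.05 rad/s).
It fails at once if one of the things standing about (used filter, slide box, tweezers, timer, parts box, jar, marker) is lifted, carried or knocked more than 3 cm from its place (distance of any of used_filter, slide_box, tweezers, timer, parts_box, waste_jar, marker from where it was at the start of the episode above 0.03 m).
It also fails if it takes over 58 s, if anything falls off the work surface, if the arm or the gripper's body presses on something with over 40 N, if the wrist force passes 120 N, or if a joint passes its speed limit or range.

## Working session

There is one attempt and no reset: what is moved stays moved. The work goes in short steps, Python scripts to look and compute and a tool call to move; the robot and the scene stay as the last step left them, time stands still between calls to the robot, and variables do not carry over. Pictures are saved under pics/ and viewed, about 8 in all and at most 12, crops included, and the job is handed in when it is done.

Besides the shell and the picture viewer there is one more tool, called after "Call:" as a command line: name --argument value ..., lists and objects as JSON in quotes. jog_arm: Moves the arm, as the interface text tells. Its arguments: {"type":"object","properties":{"targets":{"type":"array","items":{"type":"array"}},"grip_force":{"type":"number"}},"required":["targets"]}

```bash
ls; mkdir -p pics
cat > h.py <<'E'
import numpy as np, cv2
from station import ctrl, optics
from scipy.spatial.transform import Rotation as R
def cloud(c):
    K=np.array(c["camera_matrix"]);h,w=c["range_z"].shape
    u,v=np.meshgrid(np.arange(w),np.arange(h))
    s=np.stack([(u-K[0,2])/K[0,0],(v-K[1,2])/K[1,1]],-1)
    t=s.copy()
    for _ in range(8): t=s/(1+c["k1"]*(t**2).sum(-1,keepdims=True))
    z=c["range_z"]
    P=np.stack([t[...,0]*z,-t[...,1]*z,-z],-1)
    T=np.linalg.inv(np.array(c["world_to_cam"]))
    W=P@T[:3,:3].T+T[:3,3]; W[z==0]=np.nan
    return W
def project(c,p):
    q=np.array(c["world_to_cam"])@np.append(p,1);x=q[0]/-q[2];y=-q[1]/-q[2]
    f=1+c["k1"]*(x*x+y*y);K=np.array(c["camera_matrix"])
    return K[0,0]*x*f+K[0,2],K[1,1]*y*f+K[1,2]
def save(c,n,crop=None,s=1):
    i=c["img"][...,::-1]
    if crop: a,b,d,e=crop; i=i[b:e,a:d]
    cv2.imwrite("pics/"+n,cv2.resize(i,None,fx=s,fy=s))
E
python3 - <<'E'
from h import *
o=ctrl.get_obs()
for k in o: print(k,np.round(o[k],3))
for n in("top","scene"):
    c=optics.camera(n); save(c,n+"0.png"); np.savez("/tmp/"+n,W=cloud(c),img=c["img"])
    print(n,c["k1"],np.round(np.linalg.inv(c["world_to_cam"])[:3,3],3), np.isnan(cloud(c)).mean())
E
```

```text
pics
time_s 0.0
qpos [ 1.201  0.3    1.522  0.     1.321 -0.067]
joint_vel [-0.002  0.     0.001 -0.001 -0.001 -0.001]
tau [ 0.0000e+00 -5.3182e+01 -3.5273e+01  7.1000e-02  2.4000e-02 -0.0000e+00]
ee_pos [0.164 0.525 0.224]
eef_rot [-1.571e+00  1.000e-03  1.268e+00]
force [ 0.439 -0.436  0.242]
moment [-0.003 -0.045 -0.039]
grip_width 0.094
top -0.1317695167648505 [0.445 0.097 1.381] 0.004204931972789116
scene -0.10967684460279536 [-0.435 -0.609  0.74 ] 0.00405187074829932
```

View pics/top0.png

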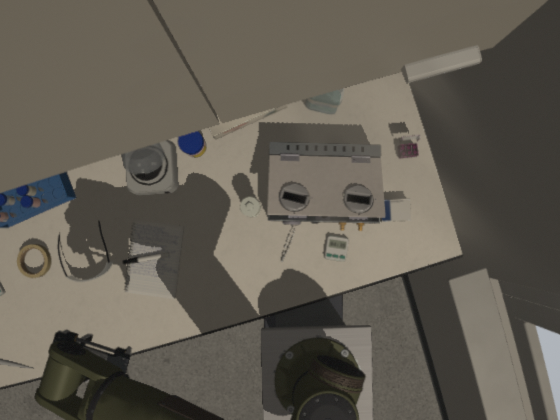

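View pics/scene0.png

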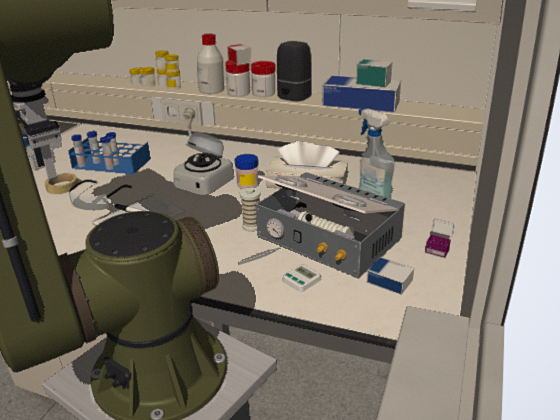

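The top view shows the pump at about (325,180), with the fastener heads at (294,197) and (359,199), dark slots visible in both. The cover is ajar. The scene view confirms this and shows the filter on the left, the slide box on the right, and the timer and tweezers in front.

Run:
```python
from h import *
d=np.load("/tmp/top.npz");W=d["W"];img=d["img"]
def box(a,b,c,e): return W[b:e,a:c].reshape(-1,3)
for u,v in[(325,165),(325,205),(285,165),(370,165),(325,215),(294,197),(359,199),(325,148),(275,148),(378,150),(340,250),(250,207),(190,145)]: print(u,v,np.round(W[v,u],4),img[v,u])
P=box(290,166,365,182); P=P[~np.isnan(P[:,0])]
m=P.mean(0);n=np.linalg.svd(P-m)[2][2]; n*=np.sign(n[2])
r=(P-m)@n; print("plane",m,n,"angle",np.arccos(n[2]),"resid",r.std())
# dark slots
g=img.max(-1)
for u,v in[(294,197),(359,199)]:
    mk=np.zeros(g.shape,np.uint8); mk[v-11:v+12,u-14:u+15]=(g[v-11:v+12,u-14:u+15]<45)
    N,l,s,c=cv2.connectedComponentsWithStats(mk); k=1+np.argmax(s[1:,4]); 
    ys,xs=np.where(l==k); print(s[k],c[k],np.round(cv2.minAreaRect(np.c_[xs,ys].astype(np.float32)),2) if 0 else cv2.minAreaRect(np.c_[xs,ys].astype(np.float32)), np.nanmean(W[l==k],0))
# deck
Q=W[138:162,262:390].reshape(-1,3); Q=Q[(Q[:,2]>.1)&(Q[:,2]<.11)]
print(len(Q),cv2.minAreaRect((Q[:,:2]*1000).astype(np.float32)))
# whole pump from above
Q=W[130:235,255:395].reshape(-1,3); Q=Q[(Q[:,2]>.09)&(Q[:,2]<.2)]
print(cv2.minAreaRect((Q[:,:2]*1000).astype(np.float32)))
c=optics.camera("top"); save(c,"crop1.png",(250,125,430,265),4)
```

```text
325 165 [ 0.6039 -0.0274  0.1187] [122 113 102]
325 205 [ 0.4965 -0.02    0.1604] [122 114 102]
285 165 [0.6067 0.0782 0.1181] [124 115 104]
370 165 [ 0.6012 -0.1472  0.1178] [122 114 103]
325 215 [ 0.4708 -0.0179  0.174 ] [120 112 101]
294 197 [0.5196 0.0578 0.1485] [18 19 18]
359 199 [ 0.5101 -0.1094  0.1478] [22 22 18]
325 148 [ 0.6518 -0.0305  0.1026] [61 59 55]
275 148 [0.6539 0.1035 0.1108] [80 80 76]
378 150 [ 0.6422 -0.1721  0.1093] [95 91 85]
340 250 [ 0.3738 -0.073   0.0117] [151 144 131]
250 207 [0.4987 0.1737 0.1081] [151 147 131]
190 145 [0.6719 0.334  0.0925] [28 44 93]
plane [ 0.58041339 -0.0311713   0.12699274] [ 0.38911957 -0.02087506  0.9209507 ] angle 0.4002831303107693 resid 0.0021725928813001202
[283 192  23  11 151] [293.99337748 197.11258278] ((293.8622741699219, 197.08523559570312), (22.102296829223633, 6.756659984588623), 13.240518569946289) [0.51953183 0.05776128 0.14552868]
[348 195  22   9 140] [358.47142857 198.77857143] ((358.25, 198.74998474121094), (21.354625701904297, 6.505383014678955), 8.130102157592773) [ 0.51086888 -0.10844667  0.14555842]
1564 ((639.71337890625, -30.602920532226562), (296.67572021484375, 52.01709747314453), 87.34355926513672)
((561.0076904296875, -8.695938110351562), (333.4184875488281, 212.16970825195312), 87.17499542236328)
```

View pics/crop1.png

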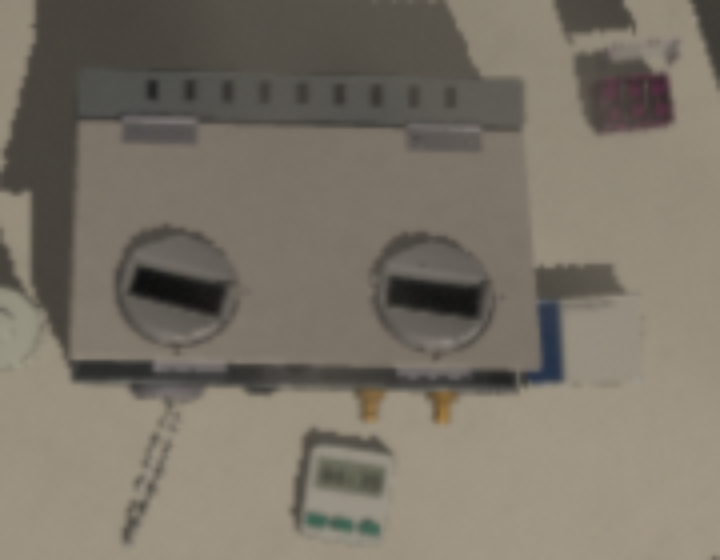

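Call:
jog_arm --targets '[[2, [-4, -2, -4.5], 0], [2, [-8, -2, -9], 0], [2, [-12, -2, -13.5], 0], [2, [-16, -2, -18], 0], [2, [-20, -2, -22], 0], [2, [-24, -2, -27], 0], [2, [-28, -2, -31], 0], [2, [-32, -2, -35.5], 0], [2, [-36, -2, -40], 0], [2, [-40, -2, -44.5], 0]]' --grip_force 20

```text
time_s: 1.15
ee_pos: [0.4183, 0.0952, 0.2446]
eef_rot: [-1.571, -0.0, 1.268]
force: [0.7, 0.5, -0.7]
grip_width: 0.0206
```

Call:
jog_arm --targets '[[2, [0, 0, 0], 0], [2, [0, 0, 0], 0]]'

```text
time_s: 1.35
ee_pos: [0.4178, 0.0966, 0.2441]
eef_rot: [-1.57, 0.0, 1.265]
force: [0.3, 0.1, -0.7]
grip_width: 0.02
```

Call:
jog_arm --targets '[[2, [-4, 0, -4], 0], [2, [-7, 0, -7.5], 0], [2, [-9.4, 0, -10.3], 0], [2, [-9.4, 0, -10.3], 0], [2, [-9.4, 0, -10.3], 0], [2, [-9.4, 0, -10.3], 0]]'

```text
time_s: 1.95
ee_pos: [0.4876, -0.0216, 0.2445]
eef_rot: [-1.571, -0.0, 1.27]
force: [-0.3, 0.1, -0.8]
grip_width: 0.0199
```

Run:
```python
from h import *
o=ctrl.get_obs(); print(np.round(o["ee_pos"],4),o["time_s"])
c=optics.camera("scene"); save(c,"s1.png",(200,120,460,320),3)
```

```text
[ 0.4876 -0.0216  0.2445] 1.95
```

View pics/s1.png

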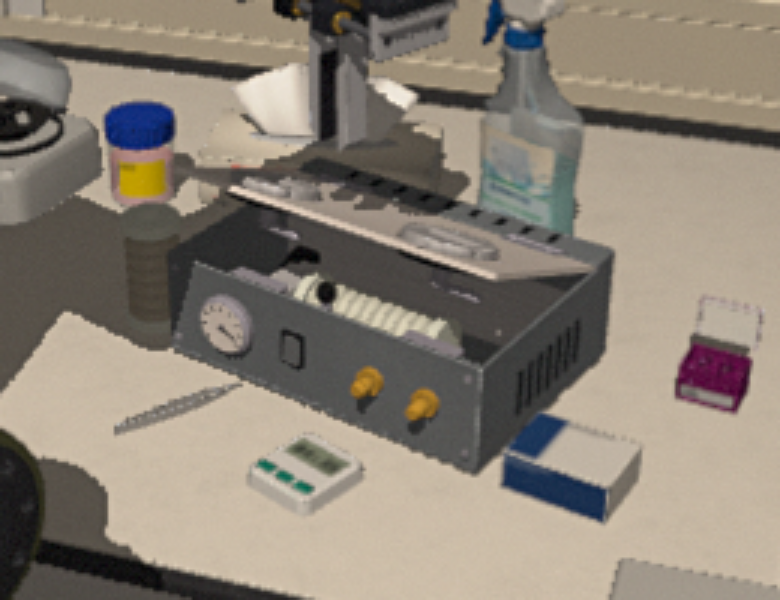

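The fingers hang over the middle of the cover's front, and nothing else is in the way. Pushing down now.

Call:
jog_arm --targets '[[2, [0, 2, 0], 0], [2, [0, 4, 0], 0], [2, [0, 5, 0], 0], [2, [0, 6, 0], 0], [2, [0, 7, 0], 0], [2, [0, 8, 0], 0], [2, [0, 9, 0], 0], [2, [0, 10, 0], 0], [2, [0, 10.7, 0], 0], [2, [0, 10.7, 0], 0]]'

```text
time_s: 3.0
ee_pos: [0.4877, -0.0232, 0.1364]
eef_rot: [-1.569, 0.0, 1.268]
force: [0.5, 0.5, 0.3]
grip_width: 0.0203
```

Call:
jog_arm --targets '[[2, [0, 0.4, 0], 0], [2, [0, 0.6, 0], 0], [2, [0, 0.6, 0], 0], [2, [0, 0.6, 0], 0]]'

```text
time_s: 3.4
ee_pos: [0.4881, -0.0232, 0.1317]
eef_rot: [-1.571, -0.0, 1.268]
force: [-1.0, 0.5, 3.4]
grip_width: 0.02
```

Call:
jog_arm --targets '[[2, [0, 0.4, 0], 0], [2, [0, 0.4, 0], 0], [2, [0, 0.4, 0], 0], [2, [0, 0.4, 0], 0]]'

```text
time_s: 3.8
ee_pos: [0.488, -0.0232, 0.1275]
eef_rot: [-1.571, 0.0, 1.268]
force: [-1.8, -0.5, 4.0]
grip_width: 0.0197
```

Call:
jog_arm --targets '[[2, [0, -3, 0], 0], [2, [0, -6, 0], 0], [2, [0, -6, 0], 0], [2, [0, -6, 0], 0]]'

```text
time_s: 4.2
ee_pos: [0.4881, -0.0232, 0.1874]
eef_rot: [-1.572, -0.0, 1.268]
force: [-0.6, 0.5, -0.9]
grip_width: 0.0198
```

Run:
```python
from h import *
o=ctrl.get_obs(); print(np.round(o["ee_pos"],4),o["time_s"])
c=optics.camera("scene"); save(c,"s2.png",(200,120,460,320),3)
K=cloud(c)
c=optics.camera("top"); save(c,"t2.png",(250,125,430,265),4)
```

```text
[ 0.4881 -0.0232  0.1874] 4.2
```

View pics/s2.png

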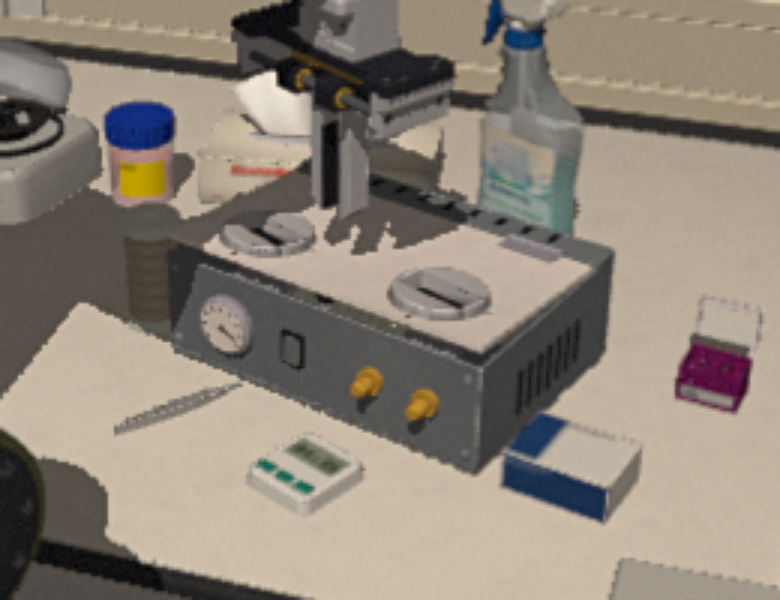

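The cover is down on its bumper. The discs are centred near crop (267,233) and (440,292) in the scene view, so I'll check these against the predicted positions.

Run:
```python
from h import *
from scipy.optimize import fsolve
c=optics.camera("scene")
for uv in[(200+267/3,120+233/3),(200+440/3,120+292/3)]:
    print(fsolve(lambda p:np.array(project(c,[p[0],p[1],.1205]))-uv,[.5,0]))
for y in(.082,-.082):
    ex=np.array([.99875,-.05]);ey=np.array([.05,.99875])
    t=.07; x=.07-.126*np.cos(t)+.0095*np.sin(t)
    print(np.array([.5633,-.0277])+x*ex+y*ey)
W=cloud(c)
for uv in[(320,200),(310,205),(370,215)]: print(W[uv[1],uv[0]])
```

```text
[0.50110002 0.04945671]
[ 0.49484345 -0.11314566]
[0.51244181 0.05694885]
[ 0.50424181 -0.10684615]
[ 0.54936418 -0.00881307  0.1091285 ]
[ 0.50806099 -0.00633355  0.11383219]
[ 0.55055622 -0.14420975  0.10909433]
```

View pics/t2.png

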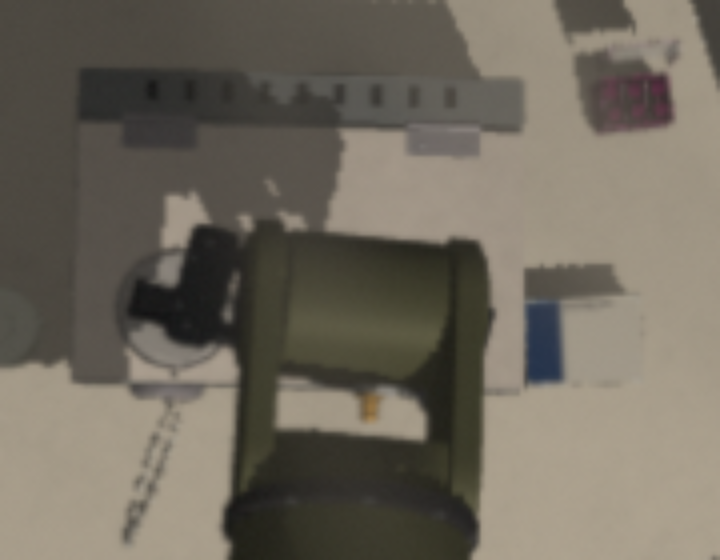

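Run:
```python
from h import *
from scipy.optimize import fsolve
c=optics.camera("top")
print(fsolve(lambda p:np.array(project(c,[p[0],p[1],.1205]))-(294,201.75),[.5,0]))
# front corners of cover in top crop (72,381) and (522,392), z ~.117
for a,b in[(72,381),(522,392)]: print("corner",fsolve(lambda p:np.array(project(c,[p[0],p[1],.117]))-(250+a/4,125+b/4),[.5,0]))
W=cloud(optics.camera("scene")).reshape(-1,3)
ex=np.array([.99875,-.05]);ey=np.array([.05,.99875]);O=np.array([.559,-.0277])
D=np.c_[(W[:,:2]-O)@np.c_[ex,ey],W[:,2]]
for s in(1,-1):
    m=(abs(D[:,0]+.056)<.06)&(abs(D[:,1]-s*.082)<.055)
    Q=D[m]; base=.105+.07*(.07-Q[:,0]); h=Q[:,2]-base
    q=Q[(h>.004)&(h<.012)&(Q[:,0]>-.103)]
    x0=[np.percentile(q[:,i],k) for i in(0,1) for k in(2,98)]
    print(len(q),np.round(x0,4),"centre pump",(x0[0]+x0[1])/2,(x0[2]+x0[3])/2, "flat z", np.median(q[:,2]))
```

```text
[0.5088638  0.05728363]
corner [0.46225991 0.12670775]
corner [ 0.44690955 -0.169535  ]
245 [-0.0919 -0.0225  0.0424  0.1126] centre pump -0.05722261189559823 0.0775416500178382 flat z 0.1211706205391031
301 [-0.0938 -0.0219 -0.1212 -0.0512] centre pump -0.05781691404792649 -0.08619684067055065 flat z 0.12123495664113071
```

Call:
jog_arm --targets '[[2, [4, 0, 0.3], 0], [2, [8.1, 0, 0.5], 0], [2, [8.1, 2, 0.5], 0], [2, [8.1, 3.7, 0.5], 0], [2, [8.1, 3.7, 0.5], 0], [2, [8.1, 3.7, 0.5], 0]]'

```text
time_s: 5.05
ee_pos: [0.5074, 0.0555, 0.1506]
eef_rot: [-1.57, 0.0, 1.268]
force: [0.4, -0.5, 0.6]
grip_width: 0.0202
```

Run:
```python
from h import *
o=ctrl.get_obs(); print(np.round(o["ee_pos"],4),o["time_s"])
c=optics.camera("scene"); save(c,"s3.png",(240,150,390,260),5)
```

```text
[0.5074 0.0555 0.1506] 5.05
```

View pics/s3.png

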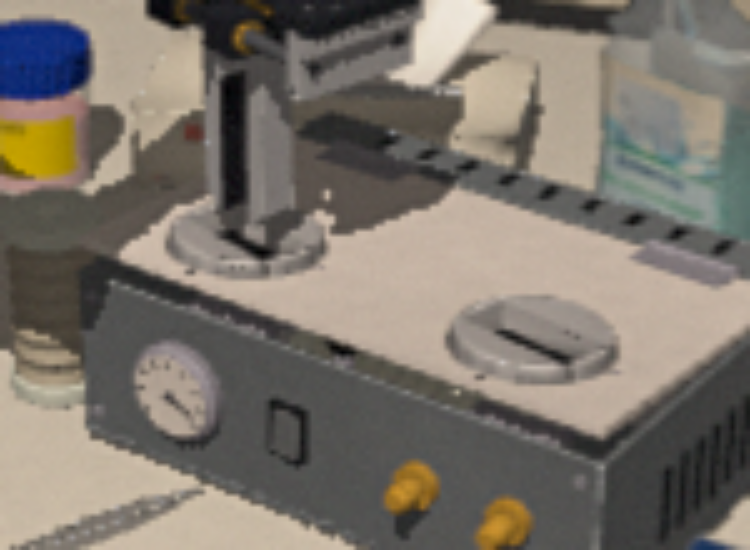

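Fingertips sit about 11 mm above the left disc and look lined up with its slot at crop (245,245). Descending.

Call:
jog_arm --targets '[[2, [0, 0.6, 0], 0], [2, [0, 1.2, 0], 0], [2, [0, 1.6, 0], 0], [2, [0, 2.0, 0], 0], [2, [0, 2.0, 0], 0]]'

```text
time_s: 5.6
ee_pos: [0.5072, 0.0556, 0.1299]
eef_rot: [-1.57, 0.0, 1.268]
force: [-0.6, 0.0, 0.3]
grip_width: 0.0193
```

Call:
jog_arm --targets '[[2, [0, 0.3, 0], 0], [2, [0, 0.6, 0], 0], [2, [0, 0.6, 0], 0], [2, [0, 0.6, 0], 0]]'

```text
time_s: 6.0
ee_pos: [0.5075, 0.0556, 0.1246]
eef_rot: [-1.571, -0.0, 1.268]
force: [0.0, -0.2, 2.5]
grip_width: 0.0197
```

Call:
jog_arm --targets '[[2, [0, 0.3, 0], 0], [2, [0, 0.6, 0], 0], [2, [0, 0.9, 0], 0], [2, [0, 0.9, 0], 0], [2, [0, 0.9, 0], 0]]'

```text
time_s: 6.5
ee_pos: [0.5077, 0.0556, 0.1161]
eef_rot: [-1.572, -0.0, 1.268]
force: [-2.3, -0.3, 9.9]
grip_width: 0.0198
```

Call:
jog_arm --targets '[[2, [0, 0.1, 0], 0.1], [2, [0, 0.1, 0], 0.2], [2, [0, 0.1, 0], 0.3], [2, [0, 0.1, 0], 0.4], [2, [0, 0.1, 0], 0.5], [2, [0, 0.1, 0], 0.6], [2, [0, 0.1, 0], 0.6]]'

```text
time_s: 7.2
ee_pos: [0.5069, 0.0555, 0.1157]
eef_rot: [-1.57, 0.001, 0.665]
force: [-13.8, -1.0, 23.0]
grip_width: 0.02
```

Run:
```python
from h import *
o=ctrl.get_obs(); print(np.round(o["force"],1),np.round(o["moment"],2),np.round(o["qpos"],2))
```

```text
[-13.8  -1.   23. ] [-0.38  2.72 -0.02] [ 0.04  0.33  1.75 -0.    1.06 -0.63]
```

Call:
jog_arm --targets '[[2, [-0.24, 0, 0.19], 0], [2, [-0.24, 0, 0.19], 0.1], [2, [-0.24, 0, 0.19], 0.2], [2, [-0.24, 0, 0.19], 0.3], [2, [-0.24, 0, 0.19], 0.3]]'

```text
time_s: 7.7
ee_pos: [0.5052, 0.0559, 0.1159]
eef_rot: [-1.571, -0.003, 0.364]
force: [-2.1, 1.3, 15.9]
grip_width: 0.0198
```

Run:
```python
from h import *
o=ctrl.get_obs(); print(np.round(o["force"],1),np.round(o["moment"],2),np.round(o["eef_rot"],3))
c=optics.camera("scene"); save(c,"s4.png",(240,150,390,260),5)
```

```text
[-2.1  1.3 15.9] [ 0.2   0.44 -0.04] [-1.571 -0.003  0.364]
```

View pics/s4.png

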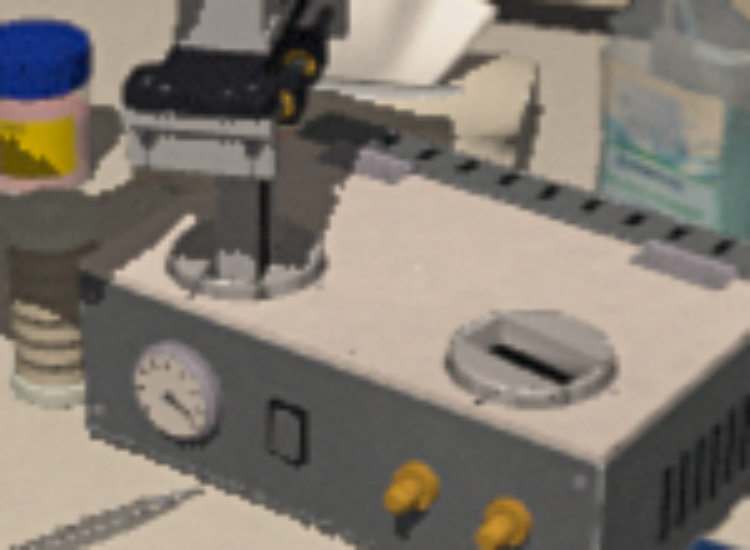

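The cover is home and the fingers are in the left slot. The side force dropped after I recentred, so I'll keep turning.

Call:
jog_arm --targets '[[2, [0, 0, 0], 0.1], [2, [0, 0, 0], 0.2], [2, [0, 0, 0], 0.3], [2, [0, 0, 0], 0.4], [2, [0, 0, 0], 0.45], [2, [0, 0, 0], 0.45]]'

```text
time_s: 8.35
ee_pos: [0.505, 0.0562, 0.1159]
eef_rot: [-1.57, -0.002, -0.084]
force: [-3.8, 3.4, 15.9]
grip_width: 0.0198
```

Run:
```python
from h import *
o=ctrl.get_obs(); print(np.round(o["force"],1),np.round(o["moment"],2),np.round(o["eef_rot"],3))
```

```text
[-3.8  3.4 15.9] [0.67 0.77 0.  ] [-1.57  -0.002 -0.084]
```

Call:
jog_arm --targets '[[2, [0, 0, 0], 0.08], [2, [0, 0, 0], 0.16], [2, [0, 0, 0], 0.24], [2, [0, 0, 0], 0.24]]'

```text
time_s: 8.75
ee_pos: [0.5065, 0.0569, 0.1161]
eef_rot: [-1.567, -0.005, -0.324]
force: [9.2, 10.9, 9.2]
grip_width: 0.0202
```

Run:
```python
from h import *
o=ctrl.get_obs(); print(np.round(o["force"],1),np.round(o["moment"],2),np.round(o["eef_rot"],3))
```

```text
[ 9.2 10.9  9.2] [ 2.04 -1.47  0.59] [-1.567 -0.005 -0.324]
```

The moment jumped to 0.59 N m, so the head is at its stop. I'll back off slightly and lift out.

Call:
jog_arm --targets '[[2, [0, 0, 0], -0.1], [2, [0, 0, 0], -0.2], [2, [0, -1, 0], -0.2], [2, [0, -3, 0], -0.2], [2, [0, -6, 0], -0.2], [2, [0, -6, 0], -0.2], [2, [0, -6, 0], -0.2]]'

```text
time_s: 9.45
ee_pos: [0.5043, 0.0556, 0.1746]
eef_rot: [-1.571, -0.001, -0.123]
force: [-0.3, 0.4, 0.7]
grip_width: 0.0198
```

Run:
```python
from h import *
o=ctrl.get_obs(); print(np.round(o["ee_pos"],4),np.round(o["force"],1),np.round(o["eef_rot"],3))
c=optics.camera("scene"); save(c,"s5.png",(240,150,390,260),5)
```

```text
[0.5043 0.0556 0.1746] [-0.3  0.4  0.7] [-1.571e+00 -1.000e-03 -1.230e-01]
```

View pics/s5.png

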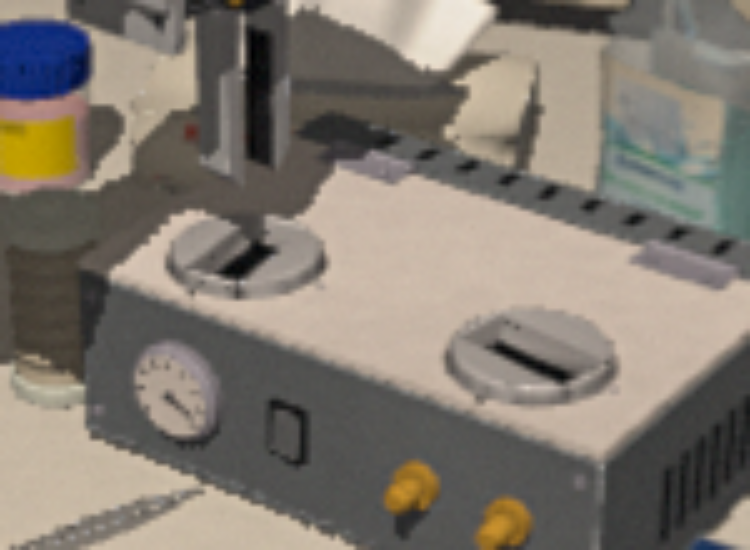

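The left slot now points at the front edge (crop (240,260)) and the cover is flush. On to the right fastener.

Call:
jog_arm --targets '[[2, [0.2, 0, -3], -0.14], [2, [0.5, 0, -6], -0.28], [2, [0.7, 0, -9], -0.42], [2, [0.9, 0, -12], -0.56], [2, [1.1, 0, -14], -0.7], [2, [1.2, 0, -16.3], -0.84], [2, [1.2, 0, -16.3], -0.98], [2, [1.2, 0, -16.3], -1.12], [2, [1.2, 0, -16.3], -1.26], [2, [1.2, 0, -16.3], -1.4]]'

```text
time_s: 10.5
ee_pos: [0.4959, -0.1076, 0.1732]
eef_rot: [-1.569, 0.0, 1.283]
force: [0.0, 0.5, 0.9]
grip_width: 0.0202
```

Call:
jog_arm --targets '[[2, [0, 1, 0], -0.1], [2, [0, 2, 0], -0.1], [2, [0, 2.8, 0], -0.1], [2, [0, 2.8, 0], -0.1], [2, [0, 2.8, 0], -0.1]]'

```text
time_s: 11.0
ee_pos: [0.4964, -0.1076, 0.1462]
eef_rot: [-1.57, -0.0, 1.376]
force: [-0.3, 0.7, 0.7]
grip_width: 0.0201
```

Run:
```python
from h import *
o=ctrl.get_obs(); print(np.round(o["ee_pos"],4),np.round(o["force"],1),np.round(o["eef_rot"],3))
c=optics.camera("scene"); save(c,"s6.png",(240,150,390,260),5)
```

```text
[ 0.4964 -0.1076  0.1462] [-0.3  0.7  0.7] [-1.57  -0.     1.376]
```

View pics/s6.png

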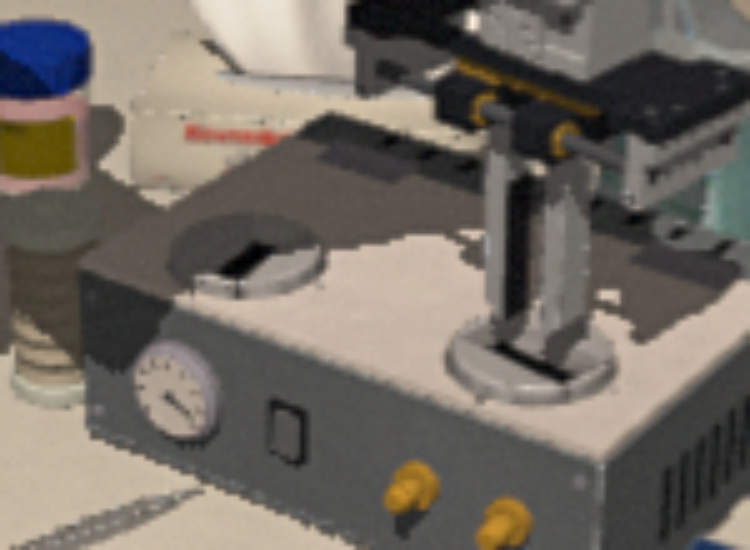

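The fingers are lined up over the right slot at crop (535,360). Inserting.

Call:
jog_arm --targets '[[2, [0, 0.7, 0], 0], [2, [0, 1.4, 0], 0], [2, [0, 2.0, 0], 0], [2, [0, 2.5, 0], 0], [2, [0, 2.5, 0], 0]]'

```text
time_s: 11.55
ee_pos: [0.4961, -0.1075, 0.1206]
eef_rot: [-1.569, -0.0, 1.378]
force: [-0.1, -0.3, -0.7]
grip_width: 0.0203
```

Call:
jog_arm --targets '[[2, [0, 0.3, 0], 0], [2, [0, 0.55, 0], 0], [2, [0, 0.55, 0], 0]]'

```text
time_s: 11.85
ee_pos: [0.4966, -0.1077, 0.1163]
eef_rot: [-1.571, 0.0, 1.378]
force: [-1.8, -0.8, 5.1]
grip_width: 0.0203
```

Now in the slot and touching its floor. Press and turn.

Call:
jog_arm --targets '[[2, [0, 0.05, 0], 0.1], [2, [0, 0.1, 0], 0.2], [2, [0, 0.1, 0], 0.3], [2, [0, 0.1, 0], 0.4], [2, [0, 0.1, 0], 0.5], [2, [0, 0.1, 0], 0.6], [2, [0, 0.1, 0], 0.7], [2, [0, 0.1, 0], 0.7]]'

```text
time_s: 12.65
ee_pos: [0.4968, -0.1075, 0.116]
eef_rot: [-1.572, -0.001, 0.674]
force: [-3.0, 2.6, 12.2]
grip_width: 0.0201
```

Call:
jog_arm --targets '[[2, [0, 0, 0], 0.1], [2, [0, 0, 0], 0.2], [2, [0, 0, 0], 0.3], [2, [0, 0, 0], 0.4], [2, [0, 0, 0], 0.5], [2, [0, 0, 0], 0.6], [2, [0, 0, 0], 0.7], [2, [0, 0, 0], 0.7]]'

```text
time_s: 13.45
ee_pos: [0.4969, -0.1075, 0.116]
eef_rot: [-1.571, -0.002, -0.026]
force: [-3.2, 2.3, 11.2]
grip_width: 0.0199
```

Run:
```python
from h import *
o=ctrl.get_obs(); print(np.round(o["force"],1),np.round(o["moment"],2),np.round(o["eef_rot"],3))
```

```text
[-3.2  2.3 11.2] [ 0.44  0.56 -0.02] [-1.571 -0.002 -0.026]
```

Call:
jog_arm --targets '[[2, [0, 0, 0], 0.1], [2, [0, 0, 0], 0.2], [2, [0, 0, 0], 0.26], [2, [0, 0, 0], 0.31], [2, [0, 0, 0], 0.31]]'

```text
time_s: 13.95
ee_pos: [0.4977, -0.1067, 0.1161]
eef_rot: [-1.569, -0.003, -0.333]
force: [4.5, 9.7, 9.2]
grip_width: 0.0199
```

Run:
```python
from h import *
o=ctrl.get_obs(); print(np.round(o["force"],1),np.round(o["moment"],2),np.round(o["eef_rot"],3))
```

```text
[4.5 9.7 9.2] [ 1.81 -0.62  0.63] [-1.569 -0.003 -0.333]
```

Same stop signature as on the left (0.63 N m). Backing off, lifting out and moving clear so the top camera can see.

Call:
jog_arm --targets '[[2, [0, 0, 0], -0.1], [2, [0, 0, 0], -0.2], [2, [0, -1, 0], -0.2], [2, [0, -3, 0], -0.2], [2, [0, -7, 0], -0.2], [2, [0, -11, 0], -0.2], [2, [0, -12, 0], -0.2], [2, [-4, -12, 0], -0.2], [2, [-8, -12, 0], -0.2], [2, [-12, -12, 0], -0.2]]'

```text
time_s: 14.95
ee_pos: [0.3813, -0.0681, 0.2343]
eef_rot: [-1.571, 0.001, -0.134]
force: [0.4, 1.3, 0.7]
grip_width: 0.0197
```

Call:
jog_arm --targets '[[2, [0, 0, 4], 0], [2, [0, 0, 9], 0], [2, [0, 0, 14], 0], [2, [0, 0, 19], 0], [2, [0, 0, 24], 0], [2, [0, 0, 29], 0], [2, [0, 0, 33], 0], [2, [0, 0, 33], 0], [2, [0, 0, 33], 0], [2, [0, 0, 33], 0]]'

```text
time_s: 15.95
ee_pos: [0.4263, 0.2577, 0.2348]
eef_rot: [-1.571, 0.0, -0.134]
force: [-0.1, -0.1, 0.1]
grip_width: 0.02
```

Run:
```python
from h import *
o=ctrl.get_obs(); print(np.round(o["ee_pos"],4),np.round(o["force"],1),o["time_s"])
c=optics.camera("scene"); a=cv2.resize(c["img"][150:290,240:390],None,fx=4,fy=4)
t=optics.camera("top"); b=cv2.resize(t["img"][125:265,250:400],None,fx=4,fy=4)
cv2.imwrite("pics/f.png",cv2.resize(np.hstack([a,b])[...,::-1],(800,373)))
W=cloud(t); P=W[168:185,290:365].reshape(-1,3);P=P[~np.isnan(P[:,0])];n=np.linalg.svd(P-P.mean(0))[2][2];print("cover z",P.mean(0),"tilt",np.arccos(abs(n[2])))
print("front z",np.nanmedian(W[210:216,318:335,2]))
```

```text
[0.4263 0.2577 0.2348] [-0.1 -0.1  0.1] 15.95
cover z [ 0.57592802 -0.03315157  0.10626363] tilt 0.004091423293438935
front z 0.10716299649954131
```

View pics/f.png

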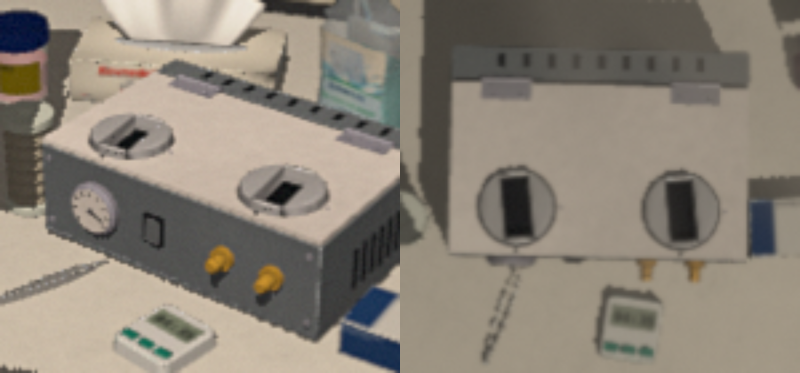

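Cover flush (tilt 0.004 rad), but both slots seem to lean slightly counter-clockwise of the front direction. I'll measure their angles.

Run:
```python
from h import *
t=optics.camera("top");g=t["img"].max(-1);W=cloud(t)
from scipy.optimize import fsolve
def pt(uv,z): return fsolve(lambda p:np.array(project(t,[p[0],p[1],z]))-uv,[.5,0])
for u,v in[(293,202),(355,204)]:
  for th in(40,50,60):
    mk=np.zeros(g.shape,np.uint8); mk[v-14:v+15,u-10:u+11]=g[v-14:v+15,u-10:u+11]<th
    N,l,s,c=cv2.connectedComponentsWithStats(mk);k=1+np.argmax(s[1:,4]);ys,xs=np.where(l==k)
    P=np.array([pt((x,y),.097) for x,y in zip(xs,ys)]);m=P.mean(0);S=np.linalg.svd(P-m)[2][0];S*=np.sign(S[0])
    a=np.arctan2(S[1],S[0]); r=cv2.minAreaRect((P*1000).astype(np.float32))
    print(th,len(P),m,"slot dir",a,"latch est",1.571-(a+.05),r)
```

```text
40 176 [0.50846738 0.0584329 ] slot dir 0.07101823142550713 latch est 1.449981768574493 ((509.0179443359375, 58.54680633544922), (54.77839660644531, 22.57476806640625), 4.138542175292969)
50 200 [0.50936749 0.05864137] slot dir 0.0599323338400926 latch est 1.4610676661599074 ((508.9129943847656, 58.607357025146484), (56.38009262084961, 24.923385620117188), 3.5589780807495117)
60 217 [0.50871275 0.05875588] slot dir 0.06174523473869739 latch est 1.4592547652613026 ((508.6359558105469, 58.530517578125), (57.241886138916016, 26.6240234375), 3.1355345249176025)
40 145 [ 0.50116835 -0.10808504] slot dir 0.06931423930032482 latch est 1.4516857606996751 ((501.0226135253906, -107.78651428222656), (52.41624450683594, 20.12322235107422), 3.7558748722076416)
50 184 [ 0.49995792 -0.10732751] slot dir 0.056666487666940255 latch est 1.4643335123330596 ((500.4432373046875, -107.2370376586914), (56.522438049316406, 23.202346801757812), 3.243260145187378)
60 203 [ 0.50052329 -0.10705998] slot dir 0.06881586303247386 latch est 1.4521841369675261 ((500.6459045410156, -106.97480773925781), (57.41965103149414, 25.135608673095703), 3.2693302631378174)
```

Both are at about 1.455: past 1.40 but not at the stop. Floor friction must have dragged the heads back during my untwist. I'll go back into each slot without pressing its floor, turn to the stop, and lift straight out.

Call:
jog_arm --targets '[[2, [2.5, 0, -4], -0.07], [2, [5, 0, -8.5], -0.13], [2, [7.5, 0, -13], -0.13], [2, [10.6, 0, -18.9], -0.13], [2, [10.6, 0, -18.9], -0.13], [2, [10.6, 3, -18.9], -0.13], [2, [10.6, 6, -18.9], -0.13], [2, [10.6, 8.4, -18.9], -0.13], [2, [10.6, 8.4, -18.9], -0.13], [2, [10.6, 8.4, -18.9], -0.13]]'

```text
time_s: 17.1
ee_pos: [0.5068, 0.0569, 0.1518]
eef_rot: [-1.571, -0.0, -0.003]
force: [-0.7, -0.4, 1.0]
grip_width: 0.0205
```

Call:
jog_arm --targets '[[2, [0, 0.6, 0], 0], [2, [0, 1.2, 0], 0], [2, [0, 1.8, 0], 0], [2, [0, 2.4, 0], 0], [2, [0, 2.9, 0], 0], [2, [0, 2.9, 0], 0]]'

```text
time_s: 17.7
ee_pos: [0.5063, 0.0573, 0.1212]
eef_rot: [-1.571, 0.001, -0.002]
force: [1.1, -0.8, -0.0]
grip_width: 0.0199
```

Call:
jog_arm --targets '[[2, [0, 0, 0], 0.1], [2, [0, 0, 0], 0.2], [2, [0, 0, 0], 0.28], [2, [0, 0, 0], 0.34], [2, [0, 0, 0], 0.34]]'

```text
time_s: 18.2
ee_pos: [0.5067, 0.0574, 0.1221]
eef_rot: [-1.571, -0.0, -0.343]
force: [0.3, -0.8, -0.8]
grip_width: 0.0198
```

Run:
```python
from h import *
o=ctrl.get_obs(); print(np.round(o["force"],1),np.round(o["moment"],2),np.round(o["eef_rot"],3))
```

```text
[ 0.3 -0.8 -0.8] [0.05 0.06 0.1 ] [-1.571 -0.    -0.343]
```

Call:
jog_arm --targets '[[2, [0, 0, 0], 0.06], [2, [0, 0, 0], 0.1], [2, [0, 0, 0], 0.1]]'

```text
time_s: 18.5
ee_pos: [0.507, 0.0574, 0.1224]
eef_rot: [-1.57, -0.001, -0.44]
force: [1.2, 1.4, 3.6]
grip_width: 0.02
```

Run:
```python
from h import *
o=ctrl.get_obs(); print(np.round(o["force"],1),np.round(o["moment"],2),np.round(o["eef_rot"],3))
```

```text
[1.2 1.4 3.6] [ 0.19 -0.04  0.8 ] [-1.57e+00 -1.00e-03 -4.40e-01]
```

Call:
jog_arm --targets '[[2, [0, 0, 0], -0.07], [2, [0, -2, 0], -0.07], [2, [0, -4, 0], -0.07], [2, [0, -4, 0], -0.07], [2, [1.6, -4, -3.8], -0.2], [2, [3.2, -4, -7.6], -0.33], [2, [4.8, -4, -11.4], -0.44], [2, [6.2, -4, -15.3], -0.44], [2, [6.2, -4, -15.3], -0.44], [2, [6.2, -4, -15.3], -0.44]]'

```text
time_s: 19.5
ee_pos: [0.4968, -0.1079, 0.161]
eef_rot: [-1.57, 0.001, -0.003]
force: [0.1, 1.0, -0.3]
grip_width: 0.0201
```

Call:
jog_arm --targets '[[2, [0, 1, 0], 0], [2, [0, 2, 0], 0], [2, [0, 2.6, 0], 0], [2, [0, 3.2, 0], 0], [2, [0, 3.7, 0], 0], [2, [0, 4, 0], 0], [2, [0, 4, 0], 0]]'

```text
time_s: 20.2
ee_pos: [0.4971, -0.1075, 0.1216]
eef_rot: [-1.571, 0.0, -0.002]
force: [0.3, -0.6, -0.3]
grip_width: 0.0201
```

Call:
jog_arm --targets '[[2, [0, 0, 0], 0.1], [2, [0, 0, 0], 0.2], [2, [0, 0, 0], 0.28], [2, [0, 0, 0], 0.36], [2, [0, 0, 0], 0.42], [2, [0, 0, 0], 0.42]]'

```text
time_s: 20.8
ee_pos: [0.4981, -0.1066, 0.1226]
eef_rot: [-1.569, -0.002, -0.423]
force: [4.2, 8.6, 0.8]
grip_width: 0.0201
```

Run:
```python
from h import *
o=ctrl.get_obs(); print(np.round(o["force"],1),np.round(o["moment"],2),np.round(o["eef_rot"],3))
```

```text
[4.2 8.6 0.8] [ 1.61 -0.81  0.61] [-1.569 -0.002 -0.423]
```

At the stop (0.61 N m). Lift out and move clear.

Call:
jog_arm --targets '[[2, [0, 0, 0], -0.07], [2, [0, -2, 0], -0.07], [2, [0, -5, 0], -0.07], [2, [0, -9, 0], -0.07], [2, [0, -11, 0], -0.07], [2, [-4, -11, 0], -0.07], [2, [-8, -11, 0], -0.07], [2, [-12, -11, 0], -0.07]]'

```text
time_s: 21.6
ee_pos: [0.3864, -0.0579, 0.232]
eef_rot: [-1.571, -0.001, -0.352]
force: [-0.0, 0.1, 0.6]
grip_width: 0.0201
```

Call:
jog_arm --targets '[[2, [0, 0, 4], 0], [2, [0, 0, 9], 0], [2, [0, 0, 14], 0], [2, [0, 0, 19], 0], [2, [0, 0, 24], 0], [2, [0, 0, 29], 0], [2, [0, 0, 29], 0], [2, [0, 0, 29], 0]]'

```text
time_s: 22.4
ee_pos: [0.4876, 0.2144, 0.2316]
eef_rot: [-1.571, 0.0, -0.35]
force: [-0.4, -1.1, -0.3]
grip_width: 0.0201
```

Run:
```python
from h import *
t=optics.camera("top");g=t["img"].max(-1);W=cloud(t)
from scipy.optimize import fsolve
def pt(uv,z): return fsolve(lambda p:np.array(project(t,[p[0],p[1],z]))-uv,[.5,0])
for u,v in[(293,202),(355,204)]:
  for th in(40,50,60):
    mk=np.zeros(g.shape,np.uint8); mk[v-14:v+15,u-10:u+11]=g[v-14:v+15,u-10:u+11]<th
    N,l,s,c=cv2.connectedComponentsWithStats(mk);k=1+np.argmax(s[1:,4]);ys,xs=np.where(l==k)
    P=np.array([pt((x,y),.097) for x,y in zip(xs,ys)]);m=P.mean(0);S=np.linalg.svd(P-m)[2][0];S*=np.sign(S[0])
    print(th,len(P),"latch est",round(1.521-np.arctan2(S[1],S[0]),3))
P=W[168:185,290:365].reshape(-1,3);P=P[~np.isnan(P[:,0])];n=np.linalg.svd(P-P.mean(0))[2][2];print("tilt",np.arccos(abs(n[2])),np.nanmedian(W[210:216,318:335,2]),ctrl.get_obs()["ee_pos"])
save(t,"f2.png",(230,110,430,270),4)
```

```text
40 177 latch est 1.584
50 199 latch est 1.584
60 212 latch est 1.561
40 152 latch est 1.528
50 185 latch est 1.565
60 197 latch est 1.564
tilt 0.012190563351979723 0.10698063416319292 [0.48752249 0.21349474 0.23190262]
```

View pics/f2.png

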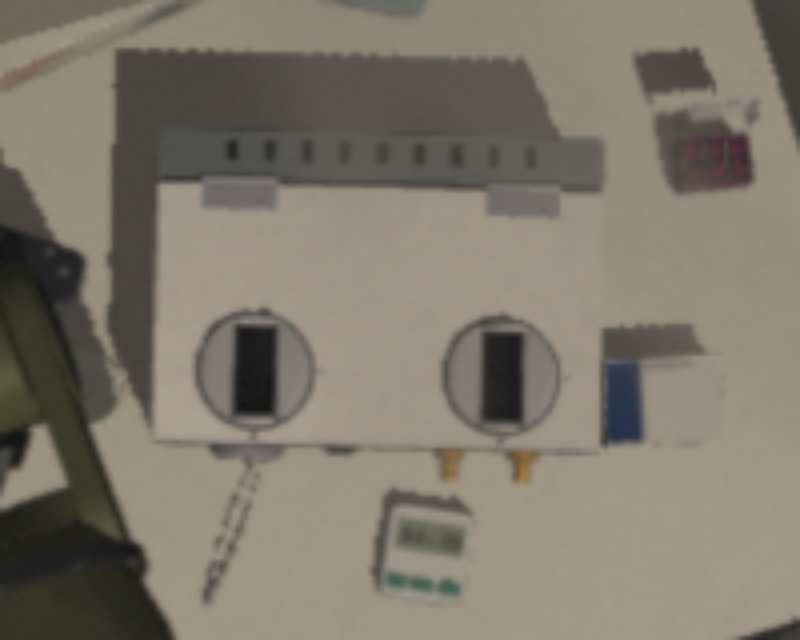

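Both slots now point at the front edge, the cover is flush, and everything in this view is where it was. Handing in.

```bash
python3 -c "
from station import ctrl
print(ctrl.hand_in())"
```

```text
the job is handed in; nothing more can be done
None
```

I pushed the cover down onto its bumper, then locked both quarter-turn fasteners, left first, and handed the job in. The arm was standing clear of the pump, with about 22 s on the clock.

- **Fasteners:** after the first pass both heads measured about 1.455 rad, past the 1.40 limit but not at the stop. They had most likely been dragged back as I untwisted with the fingers still on the slot floor. I turned each again without pressing on the floor, until it stopped at 0.6–0.8 N m. The last top view gives about 1.58 rad for the left and 1.53–1.57 for the right.
- **Cover:** it looks flush. The depth image gave a tilt of 0.004 rad after the first pass and 0.012 rad at the end, against a limit of 0.015. I put the difference down to depth noise, because the front-edge height did not change (0.107 m both times) and both heads are at their stops.
- **Disagreement:** the two cameras placed the fasteners up to about 5 mm apart, so I went by the contact forces. A 14 N side load during the first turn went away when I shifted 3 mm.
- **Surroundings:** I saw no objects displaced. The final view covers only the timer, tweezers, slide box and parts box. The filter, jar and marker were not in it, but the arm met no unexpected force passing them.

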